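# Lay castings down to cure and clear the leftovers

### The arm

A 6-joint arm with a two-finger parallel gripper is mounted at the origin on the work surface. World frame = base frame: x ahead of the robot, y to its left, z up, the work surface at z = 0. Lengths are in mm, angles in rad, forces in N, time in s.
With the tool pointing down it reaches from about 250 to 800 mm from the base axis. Payload 8.5 kg.
Tool frame: the origin (TCP) lies on the centre line of the jaws, within the pads' length; the fingertips stand 19 mm ahead of it and the grasp point (between the pads) is the TCP; z points along the fingers, y is the line along which they close (so a half turn about z gives the same grasp; the last joint's range is limited). The gripper opens to 85 mm and grips with 20 to 120 N. Pads are 22 mm wide; open, the fingers measure 114 mm over their backs; the gripper's body (76 mm by 85 mm) begins 54 mm behind the grasp point. The pads swing forward as they close: fully open they stand 13 mm farther back than shut.
Start: joints at [1.246, 0.238, -0.013, 1.319, 0, 1.571], TCP at [167.522, 497.511, 250.276] pointing down, gripper open.
Joint ranges: [-2.66, 2.66], [-1.03, 1.9], [-1.14, 1.46], [-1.82, 2.27], [-1.45, 1.34], [-3.14, 3.14]. Speed limits (rad/s): [2.22, 2.22, 2.79, 3.14, 3.14, 3.14].

### API

Orientations are given as a 3x3 rotation matrix whose columns are the frame's x, y, z axes.
In Python, from plant import manip, viewer gives the robot as it stands.
- The arm moves only by the shell command python3 -m jog 'ROWS' [FORCE]. ROWS is JSON, one flat list of numbers, 5 for each row, row after row: the opening, from 0 (shut) to 1 (fully open), then the shift along the tool's x, y, z in m, then the turn about the tool's z in degrees. A call has exactly 5 rows; each row shifts and turns the commanded pose from where the row before left it, along the tool's axes as they then stand; what a row does not reach is not made up. A row lasts 1/10 s, in which the tool goes at most 50 mm and 8.59 degrees, less where a joint would pass 70% of its speed; a pose out of reach is approached as far as the arm can. A call with a gripper value outside its range is refused whole. The fingers move at their own pace and stop on an object; FORCE is the grip in N (left out, the last holds). Time passes only in rows, so rows that do not move let the fingers close, or fill a call up. It gives the time, the measured TCP pose, the force, the opening and the grip force at its end, in the units of the state.
- manip.state(): the state, without advancing time (a new reading comes with each control period).
- viewer.camera(name): name is "scene" or "top"; returns (picture, depth): 420x560x3 uint8, blue, green, red; 420x560 float32, mm along the optical axis (not along the pixel's ray), 0 where there is no reading.
- viewer.calibration(name): a dict with "intrinsics" (3x3 intrinsics, pixels), "R" (3x3) and "t" (3): a world point X has camera coordinates R X + t. Camera axes: x right, y down, z forward; pixel columns grow to the right and rows downward; lengths in mm; the calibration is good to about 2 mm. A picture is of the moment at which its call begins. calibration takes no time and is no camera call.
- manip.finish_job(): hands the job in; it is judged then, once.
The state is a dict: "clock": time; "joints": joint angles; "joint_vel": joint speeds; "tau": joint torques, N m; "position": TCP position; "eef_rot": TCP orientation; "ft_force": force on the tool from outside, world axes, zero at the start; "wrist_torque": the same for the moment, N m; "opening": opening from 0.0 (shut) to 1.0 (fully open); "grip_force": force on a finger pad.
Only numpy, scipy, OpenCV 4.12 (cv2) and the standard library are available. Lean on these libraries where they do the work, as an engineer would, in place of code of your own. Each camera call takes 0.05 s, during which the arm holds its last target. There are 200 camera calls.

### The job

Finish up after demoulding. Tip every standing resin block over the front edge of the raised curing board so that it lies on its side on the board, lengthwise from front to back, and slide it home so that its end rests against the board's back stop; push every round leftover disc off the far edge of the table so that it drops into the waste bin in the gap below. The number of blocks and discs varies; leave the bottles, cup, jar and square coasters where they stand.

Things in the scene. Friction and masses are not known exactly. Their poses are not given: they have to be found in the camera images.
- board: curing board, plywood, fixed, 126 mm deep (x), 330 mm wide (y), 15 mm thick, with a back stop strip. Origin: middle of its front edge, at table level; x points from the front edge across the board towards the stop, y along the front edge, z up. The board's top is 15 mm above the table. The face of the stop (14 mm thick, rising 25 mm above the board's top, full width) is at x = 112 mm.
- bin: grey open waste bin, fixed, in the gap beyond and below the table's straight far edge (world x = 0.69 m). 320 mm (x) by 330 mm (y), 120 mm deep, walls 5 mm. Origin: middle of its near side, which is under the table edge, but at table-top level, 45 mm above its rim; it reaches 320 mm to +x and 165 mm either way in y. The gap between the side benches runs from world y = -0.42 to +0.20 m.
- block1_center (a point): cast resin block (marbled), 50 mm (x) by 56 mm (y) by 96 mm high (z), about 0.3 kg. The point is its centre; its z axis runs along the 96 mm length, up while it stands. It starts standing 5 to 24 mm in front of the curing board's front edge, roughly square to it. May be absent (None).
- block2_center (a point): cast resin block (marbled), 50 mm (x) by 56 mm (y) by 96 mm high (z), about 0.3 kg. The point is its centre; its z axis runs along the 96 mm length, up while it stands. It starts standing 5 to 24 mm in front of the curing board's front edge, roughly square to it. May be absent (None).
- block3_center (a point): cast resin block (marbled), 50 mm (x) by 56 mm (y) by 96 mm high (z), about 0.3 kg. The point is its centre; its z axis runs along the 96 mm length, up while it stands. It starts standing 5 to 24 mm in front of the curing board's front edge, roughly square to it. May be absent (None).
- disc1_center (a point): round leftover disc of hardened resin (marbled), 86 mm diameter, 18 mm thick, about 0.12 kg, lying flat on the table: too wide for most grippers. The point is its centre, z is its axis. May be absent (None).
- disc2_center (a point): round leftover disc of hardened resin (marbled), 86 mm diameter, 18 mm thick, about 0.12 kg, lying flat on the table: too wide for most grippers. The point is its centre, z is its axis. May be absent (None).
- disc3_center (a point): round leftover disc of hardened resin (marbled), 86 mm diameter, 18 mm thick, about 0.12 kg, lying flat on the table: too wide for most grippers. The point is its centre, z is its axis. May be absent (None).
- disc4_center (a point): round leftover disc of hardened resin (marbled), 86 mm diameter, 18 mm thick, about 0.12 kg, lying flat on the table: too wide for most grippers. The point is its centre, z is its axis. May be absent (None).
- cup: white mixing cup, 56 mm across, 60 mm high, standing near the far edge; leave it alone. Origin: centre of its underside
- hardener: white bottle with red cap, 52 mm across, 150 mm high; leave it alone. Origin: centre of its underside
- resin: large white bottle with red cap, 74 mm across, 210 mm high; leave it alone. Origin: centre of its underside
- jar: glass jar, 64 mm across, 80 mm high; leave it alone. Origin: centre of its underside
- solvent: white bottle with white cap, 66 mm across, 190 mm high; leave it alone. Origin: centre of its underside
- coaster1: finished square coaster, 90 by 90 by 9 mm, cork-backed; leave it alone. Origin: centre of its underside
- coaster2: finished square coaster, 90 by 90 by 9 mm, cork-backed; leave it alone. Origin: centre of its underside
Mind the look-alikes: they are no part of the job. Leave any blue or red look-alike of the part that bears disc1_center alone. What is shaped like the part that bears disc4_center but blue or orange is not meant.

How it is judged:
By the outcome, as a careful person would: the job done as asked, in the order asked, and still so for the second after the job is handed in, with the robot touching nothing.
Of block1, block2, block3 only 2 to 3 are there at a start; the rules pass over those that are not, and their reading is None.
Of disc1, disc2, disc3, disc4 only 3 to 4 are there at a start; the rules pass over those that are not, and their reading is None.
At some moment in a run one of disc1, disc2, disc3, disc4 may be knocked a few centimetres aside while the robot is not near it.
It also fails if it takes over 210 s, if anything falls off the work surface, if the arm or the gripper's body presses on something with over 40 N, if the wrist force passes 120 N, or if a joint passes its speed limit or range.

## Working session

There is one attempt and no reset: what is moved stays moved. The work goes in short steps, Python scripts to look and compute and a shell command to move; the robot and the scene stay as the last step left them, time stands still between calls to the robot, and variables do not carry over. Pictures are saved under pics/ and viewed, at most 14 in all, crops included, and the job is handed in when it is done.

```bash
mkdir -p pics
cat > h.py <<'E'
import cv2,numpy as np
from plant import manip,viewer
def shot(n,f):
    p,d=viewer.camera(n); cv2.imwrite(f'pics/{f}.png',p); np.save(f'pics/{f}.npy',d); return p,d
def pts(n,d):
    c=viewer.calibration(n);K=np.array(c['intrinsics']);R=np.array(c['R']);t=np.array(c['t'])
    v,u=np.mgrid[:d.shape[0],:d.shape[1]]
    P=np.stack([(u-K[0,2])/K[0,0]*d,(v-K[1,2])/K[1,1]*d,d],-1)
    return (P-t)@R
E
python3 - <<'E'
from h import *
for n in('top','scene'):
    p,d=shot(n,n+'0')
s=manip.state();print(s['clock'],s['position'],s['eef_rot'],s['opening'])
E
```

```text
0.1 [167.43963154 497.22681588 249.75083226] [[-9.47708954e-01  3.19135660e-01 -4.11722423e-04]
 [ 3.19135926e-01  9.47708194e-01 -1.19997830e-03]
 [ 7.23684729e-06 -1.26862560e-03 -9.99999195e-01]] 1.0009507379924096
```

View pics/top0.png

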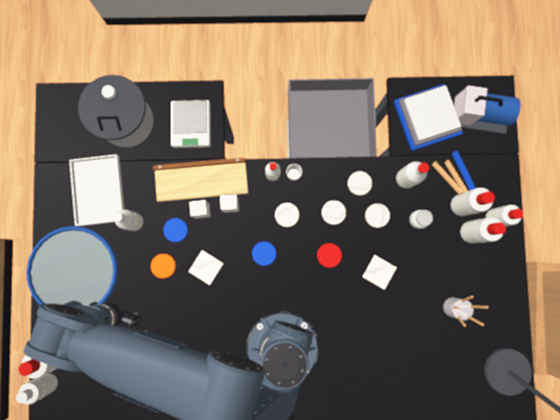

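View pics/scene0.png

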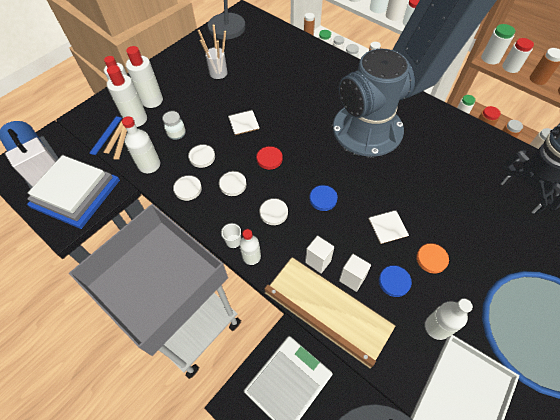

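Top view: white discs are at (287,215), (334,212), (360,183) and (377,215). Standing blocks are at (199,209) and (229,203), with the board at (200,180). Look-alikes to leave: blue (175,230) and (264,253), orange (162,266), red (329,255). Squares at (206,267) and (379,272) are coasters; the jar is (421,219), the cup (293,172) and the hardener (272,172). Next I'll measure and check a close crop.

```bash
cat >> h.py <<'E'
def discs(n,d,p,zlo=10,zhi=26,xr=(250,720),yr=(-420,450)):
    P=pts(n,d);X,Y,Z=P[...,0],P[...,1],P[...,2]
    m=((Z>zlo)&(Z<zhi)&(X>xr[0])&(X<xr[1])&(Y>yr[0])&(Y<yr[1])&(d>0)).astype(np.uint8)
    k,l,st,c=cv2.connectedComponentsWithStats(m)
    for i in range(1,k):
        if st[i,4]>60:
            q=P[l==i]; r=cv2.minAreaRect(q[:,:2].astype(np.float32))
            print('px',c[i].round(),'n',st[i,4],'c',np.round(r[0]),'size',np.round(r[1]),'ang',round(r[2],1),'z',np.median(q[:,2]).round(1),'bgr',np.median(p[l==i],0))
E
python3 - <<'E'
from h import *
p=cv2.imread('pics/top0.png');d=np.load('pics/top0.npy')
P=pts('top',d)
print('flat');discs('top',d,p)
print('tall');discs('top',d,p,28,260)
print('blocktops');discs('top',d,p,88,102)
for n,(u,v) in dict(table=(300,240),boardc=(200,182),binl=(291,120),binr=(373,120),edge=(330,160)).items():print(n,P[v,u].round(1))
c=p[135:290,140:440];cv2.imwrite('pics/crop0.png',cv2.resize(c,None,fx=2.6,fy=2.6,interpolation=2))
E
```

```text
flat
px [200. 181.] n 2464 c [604. 285.] size [118. 331.] ang 5.0 z 15.6 bgr [170. 232. 250.]
px [359. 182.] n 405 c [ 586. -295.] size [83. 86.] ang 43.6 z 17.7 bgr [241. 247. 250.]
px [333. 212.] n 418 c [ 480. -195.] size [84. 84.] ang 59.2 z 18.0 bgr [243. 248. 251.]
px [286. 214.] n 410 c [476. -24.] size [82. 83.] ang 44.0 z 18.1 bgr [244. 249. 252.]
px [377. 215.] n 417 c [ 468. -354.] size [83. 84.] ang 59.5 z 17.8 bgr [242. 247. 250.]
px [175. 229.] n 424 c [430. 379.] size [83. 84.] ang 36.0 z 18.0 bgr [233. 118.  60.]
px [263. 253.] n 425 c [338.  62.] size [82. 84.] ang 43.8 z 17.9 bgr [232. 117.  58.]
px [329. 255.] n 428 c [ 326. -173.] size [84. 83.] ang 88.4 z 17.9 bgr [ 48.  51. 243.]
px [164. 265.] n 378 c [301. 416.] size [68. 82.] ang 89.1 z 18.0 bgr [ 47. 158. 254.]
px [379. 266.] n 133 c [ 279. -357.] size [63. 64.] ang 78.3 z 12.0 bgr [244. 249. 252.]
px [201. 269.] n 149 c [284. 284.] size [90. 62.] ang 83.6 z 12.4 bgr [247. 251. 253.]
tall
px [199. 163.] n 407 c [667. 289.] size [ 17. 324.] ang 4.0 z 38.6 bgr [ 67. 110. 170.]
px [272. 170.] n 212 c [627.  24.] size [50. 51.] ang 31.5 z 100.6 bgr [143. 150. 186.]
px [294. 170.] n 89 c [626. -53.] size [53. 53.] ang 3.7 z 54.0 bgr [179. 187. 191.]
px [229. 202.] n 281 c [517. 180.] size [51. 57.] ang 2.9 z 94.6 bgr [245. 249. 252.]
px [199. 208.] n 295 c [498. 285.] size [51. 57.] ang 5.1 z 94.3 bgr [244. 249. 252.]
blocktops
px [228. 202.] n 215 c [517. 180.] size [51. 57.] ang 3.6 z 95.6 bgr [245. 249. 252.]
px [197. 207.] n 228 c [499. 285.] size [50. 57.] ang 5.1 z 95.4 bgr [245. 249. 252.]
table [381.4 -73.1  -2.6]
boardc [601.6 288.    8. ]
binl [ 876.6  -59.2 -158.6]
binr [ 840.2 -371.1  -57.3]
edge [ 674.1 -191.7    4.5]
```

View pics/crop0.png

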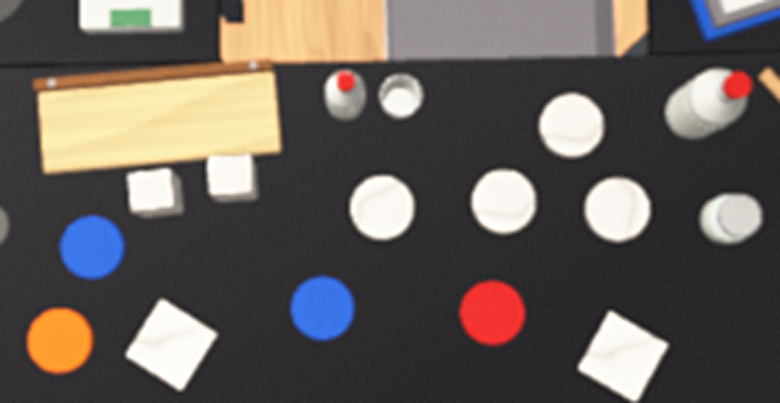

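The crop confirms four white discs and two standing blocks. I'll do the blocks first. First I refine the board yaw and turn the tool square to it.

```bash
cat >> h.py <<'E'
def to(x,y,z,s=None):
    s=s or manip.state(); R=np.array(s['eef_rot']); print('to',(x,y,z),'tool mm',(R.T@(np.array([x,y,z])-s['position'])).round(1))
def st():
    s=manip.state();R=np.array(s['eef_rot']);print('t',round(s['clock'],2),'pos',np.round(s['position'],1),'toolx deg',round(np.degrees(np.arctan2(R[1,0],R[0,0]))%360,2),'F',np.round(s['ft_force'],1),'op',round(s['opening'],2))
E
python3 -m jog '[0.25,0,0,0,-4.6, 0.25,0,0,0,-4.6, 0.25,0,0,0,-4.6, 0.25,0,0,0,-4.6, 0.25,0,0,0,-4.6]'
python3 - <<'E'
from h import *
d=np.load('pics/top0.npy');P=pts('top',d);Z=P[...,2];X=P[...,0];Y=P[...,1]
m=(Z>34)&(Z<46)&(X>630)&(X<700)&(Y>110)&(Y<460)&(d>0)
print('stop top',m.sum(),np.degrees(np.arctan(np.polyfit(Y[m],X[m],1)[0])),X[m].mean(),Y[m].mean(),cv2.minAreaRect(P[m][:,:2].astype(np.float32)))
ys=[];xs=[]
for y in list(range(130,145,3))+list(range(220,250,3))+list(range(325,430,3)):
    k=(Z>12)&(Z<20)&(abs(Y-y)<4)&(X>480)&(X<650)
    if k.any(): ys.append(y);xs.append(X[k].min())
f=np.polyfit(ys,xs,1);print('front',np.degrees(np.arctan(f[0])),np.polyval(f,280))
st();to(443,280.5,150)
E
```

```text
clock: 0.6
position: [167.5, 497.3, 249.9]
eef_rot: [[-0.997, -0.08, -0.0], [-0.08, 0.997, -0.001], [0.0, -0.001, -1.0]]
ft_force: [-0.1, 0.1, 0.7]
opening: 0.249
grip_force: 0.0
stop top 337 -4.067676315825088 666.2338795878642 288.9686804329661 ((666.2680053710938, 290.07025146484375), (15.988341331481934, 327.2010498046875), 4.011947154998779)
front -3.702156557689355 549.1352350825542
t 0.6 pos [167.5 497.3 249.9] toolx deg 184.58 F [-0.1  0.1  0.7] op 0.25
to (443, 280.5, 150) tool mm [-257.4 -238.   100. ]
```

```bash
python3 -m jog '[0.25,-0.026,-0.024,0.01,0.6, 0.25,-0.026,-0.024,0.01,0, 0.25,-0.026,-0.024,0.01,0, 0.25,-0.026,-0.024,0.01,0, 0.25,-0.026,-0.024,0.01,0]' >/dev/null
python3 -m jog '[0.25,-0.026,-0.024,0.01,0, 0.25,-0.026,-0.024,0.01,0, 0.25,-0.026,-0.024,0.01,0, 0.25,-0.026,-0.024,0.01,0, 0.25,-0.026,-0.024,0.01,0]' >/dev/null
python3 - <<'E'
from h import *
st();to(443,281,62)
E
```

```text
t 1.6 pos [443.9 274.3 149.6] toolx deg 183.79 F [ 0.2 -0.4 -0. ] op 0.25
to (443, 281, 62) tool mm [ 0.4  6.7 87.6]
```

```bash
python3 -m jog '[0.25,0,0.007,0.02,0, 0.25,0,0,0.03,0, 0.25,0,0,0.03,0, 0.25,0,0,0.008,0, 0.25,0,0,0,0]' >/dev/null
python3 -m jog '[0.25,-0.005,0,0,0, 0.25,-0.005,0,0,0, 0.25,-0.005,0,0,0, 0.25,-0.005,0,0,0, 0.25,-0.005,0,0,0]' 
python3 -m jog '[0.25,-0.003,0,0,0, 0.25,-0.003,0,0,0, 0.25,-0.003,0,0,0, 0.25,-0.003,0,0,0, 0.25,-0.003,0,0,0]'
python3 - <<'E'
from h import *
p,d=shot('scene','s1');st()
cv2.imwrite('pics/s1c.png',cv2.resize(p[180:380,220:440],None,fx=2.7,fy=2.7))
E
```

```text
clock: 2.6
position: [467.9, 284.3, 62.7]
eef_rot: [[-0.998, -0.066, -0.0], [-0.066, 0.998, 0.0], [0.0, 0.0, -1.0]]
ft_force: [-2.7, 1.5, 2.5]
opening: 0.25
grip_force: 1.2
clock: 3.1
position: [482.6, 285.1, 62.3]
eef_rot: [[-0.998, -0.066, -0.0], [-0.066, 0.998, -0.0], [0.0, -0.0, -1.0]]
ft_force: [-3.2, -0.9, 2.1]
opening: 0.251
grip_force: 1.5
t 3.15 pos [483.2 285.2  62.3] toolx deg 183.79 F [-2.7 -1.   2.2] op 0.25
```

View pics/s1c.png

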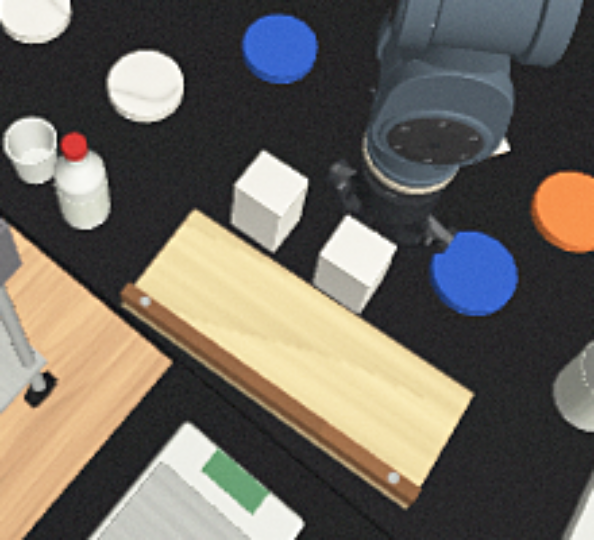

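```bash
python3 -m jog '[0.25,-0.002,0,0,0, 0.25,-0.002,0,0,0, 0.25,0.002,0,0,0, 0.25,0.004,0,-0.015,0, 0.25,0,0,-0.017,0]'
python3 -m jog '[0.25,-0.004,0,0,0, 0.25,-0.005,0,0,0, 0.25,-0.005,0,0,0, 0.25,-0.005,0,0,0, 0.25,-0.005,0,0,0]' 
python3 -m jog '[0.25,-0.006,0,0,0, 0.25,-0.006,0,0,0, 0.25,-0.006,0,0,0, 0.25,-0.006,0,0,0, 0.25,-0.006,0,0,0]'
python3 - <<'E'
from h import *
p,d=shot('scene','s2');st()
cv2.imwrite('pics/s2c.png',cv2.resize(p[180:380,220:440],None,fx=2.7,fy=2.7))
E
```

```text
clock: 3.65
position: [480.1, 284.7, 94.0]
eef_rot: [[-0.998, -0.066, -0.001], [-0.066, 0.998, -0.001], [0.001, -0.001, -1.0]]
ft_force: [0.1, 0.4, -0.3]
opening: 0.252
grip_force: 0.0
clock: 4.15
position: [504.6, 286.5, 93.7]
eef_rot: [[-0.998, -0.066, -0.001], [-0.066, 0.998, -0.0], [0.001, -0.0, -1.0]]
ft_force: [-2.3, -1.0, 3.6]
opening: 0.246
grip_force: 1.8
clock: 4.65
position: [535.0, 288.5, 94.1]
eef_rot: [[-0.998, -0.066, 0.0], [-0.066, 0.998, -0.0], [-0.0, -0.0, -1.0]]
ft_force: [-0.2, 0.0, -0.5]
opening: 0.248
grip_force: 0.0
t 4.7 pos [535.9 288.7  94.1] toolx deg 183.77 F [ 1.4  0.7 -0.7] op 0.25
```

View pics/s2c.png

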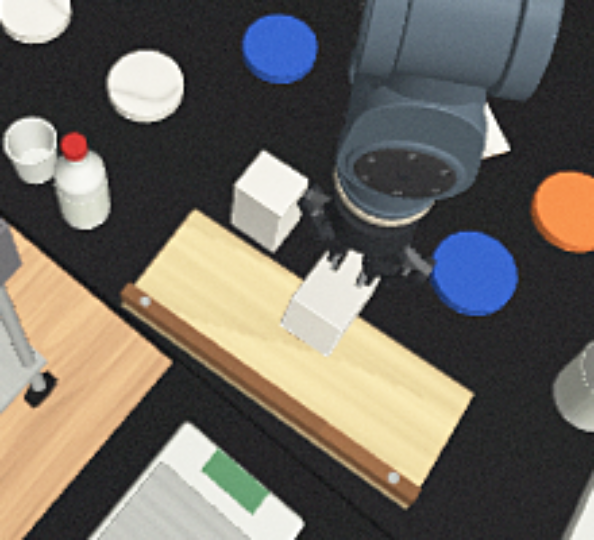

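```bash
python3 -m jog '[0.25,0.02,0,0,0, 0.25,0.025,0,0,0, 0.25,0.005,0,0.01,0, 0.25,0,0,0.02,0, 0.25,0,0,0.017,0]'
python3 -m jog '[0.25,-0.006,0,0,0, 0.25,-0.006,0,0,0, 0.25,-0.006,0,0,0, 0.25,-0.006,0,0,0, 0.25,-0.006,0,0,0]' 
python3 -m jog '[0.25,-0.006,0,0,0, 0.25,-0.006,0,0,0, 0.25,-0.006,0,0,0, 0.25,-0.004,0,0,0, 0.25,-0.003,0,0,0]'
python3 - <<'E'
from h import *
p,d=shot('top','t1');st()
discs('top',d,p,55,75,(520,690),(120,450))
E
```

```text
clock: 5.2
position: [484.8, 285.4, 46.6]
eef_rot: [[-0.998, -0.066, 0.001], [-0.066, 0.998, 0.0], [-0.001, 0.0, -1.0]]
ft_force: [0.5, -0.2, -0.1]
opening: 0.251
grip_force: 0.0
clock: 5.7
position: [514.9, 287.3, 47.8]
eef_rot: [[-0.998, -0.066, -0.0], [-0.066, 0.998, 0.0], [0.0, 0.0, -1.0]]
ft_force: [-2.9, -0.4, 1.7]
opening: 0.249
grip_force: 1.6
clock: 6.2
position: [539.7, 288.9, 47.3]
eef_rot: [[-0.998, -0.066, -0.0], [-0.066, 0.998, -0.0], [0.0, -0.0, -1.0]]
ft_force: [-3.2, 0.7, 2.2]
opening: 0.247
grip_force: 1.6
t 6.25 pos [540.1 288.9  47.2] toolx deg 183.78 F [-1.1  0.3 -0.5] op 0.25
px [201. 176.] n 165 c [609. 271.] size [90. 37.] ang 23.9 z 65.2 bgr [246. 250. 253.]
```

```bash
python3 -m jog '[0.25,-0.003,0,0,0, 0.25,-0.003,0,0,0, 0.25,-0.003,0,0,0, 0.25,-0.002,0,0,0, 0.25,0,0,0,0]' | sed -n '2p;4p'
python3 -m jog '[0.25,-0.0015,0,0,0, 0.25,-0.0015,0,0,0, 0.25,-0.001,0,0,0, 0.25,-0.001,0,0,0, 0.25,0,0,0,0]' | sed -n '2p;4p'
```

```text
position: [550.9, 289.7, 47.3]
ft_force: [-0.1, 0.3, 0.6]
position: [552.6, 289.7, 47.3]
ft_force: [-13.1, -1.6, 8.5]
```

```bash
python3 -m jog '[0.25,0.005,0,0,0, 0.25,0.03,0,0,0, 0.25,0.03,0,-0.02,0, 0.25,0.02,0,-0.04,0, 0.25,0,0,-0.03,0]' | sed -n '2p;4p'
python3 - <<'E'
from h import *
p,d=shot('top','t2');st();to(462,176,62)
discs('top',d,p,55,75,(520,690),(120,450));discs('top',d,p,88,100,(450,560),(120,230))
E
```

```text
position: [468.4, 284.0, 139.0]
ft_force: [0.8, 0.8, 0.5]
t 7.8 pos [471.6 285.5 143.9] toolx deg 183.84 F [2.8 2.6 4.4] op 0.25
to (462, 176, 62) tool mm [  17.5 -108.9   81.4]
px [197. 177.] n 430 c [611. 292.] size [96. 58.] ang 2.9 z 64.7 bgr [246. 250. 252.]
px [228. 202.] n 204 c [517. 180.] size [50. 57.] ang 3.0 z 95.1 bgr [246. 250. 252.]
```

```bash
python3 -m jog '[0.25,0.006,-0.036,0,0, 0.25,0.006,-0.036,0,0, 0.25,0.005,-0.036,0.02,0, 0.25,0,0,0.035,0, 0.25,0,0,0.028,0]' | sed -n '2p;4p'
python3 -m jog '[0.25,-0.004,0,0,0, 0.25,-0.005,0,0,0, 0.25,-0.005,0,0,0, 0.25,-0.005,0,0,0, 0.25,-0.003,0,0,0]'  | sed -n '2p;4p'
python3 -m jog '[0.25,-0.003,0,0,0, 0.25,-0.003,0,0,0, 0.25,-0.003,0,0,0, 0.25,-0.002,0,0,0, 0.25,-0.001,0,0,0]' | sed -n '2p;4p'
python3 -m jog '[0.25,0.004,0,0,0, 0.25,0.006,0,-0.005,0, 0.25,0,0,-0.015,0, 0.25,0,0,-0.012,0, 0.25,0,0,0,0]' | sed -n '2p;4p'
```

```text
position: [461.3, 174.4, 53.6]
ft_force: [1.0, 0.7, -0.2]
position: [483.8, 177.3, 55.2]
ft_force: [-0.6, 0.2, 2.6]
position: [493.7, 177.7, 55.0]
ft_force: [-10.4, -0.3, 13.2]
position: [485.8, 177.5, 88.2]
ft_force: [0.2, -0.4, 0.2]
```

```bash
python3 -m jog '[0.25,-0.003,0,-0.006,0, 0.25,-0.005,0,0,0, 0.25,-0.005,0,0,0, 0.25,-0.005,0,0,0, 0.25,-0.005,0,0,0]' | sed -n '2p;4p'
python3 -m jog '[0.25,-0.006,0,0,0, 0.25,-0.006,0,0,0, 0.25,-0.006,0,0,0, 0.25,-0.006,0,0,0, 0.25,-0.006,0,0,0]' | sed -n '2p;4p'
python3 -m jog '[0.25,0,0,0,0, 0.25,0.03,0,0,0, 0.25,0.025,0,0,0, 0.25,0,0,0,0, 0.25,0,0,0,0]' | sed -n '2p;4p'
python3 - <<'E'
from h import *
p,d=shot('top','t3');st()
discs('top',d,p,55,75,(510,690),(120,450))
p,d=shot('scene','s3');st()
cv2.imwrite('pics/s3c.png',cv2.resize(p[180:380,220:440],None,fx=2.7,fy=2.7))
E
```

```text
position: [508.0, 178.5, 91.9]
ft_force: [-2.2, 0.3, 2.6]
position: [538.8, 180.7, 92.8]
ft_force: [-0.1, -0.1, -0.2]
position: [482.8, 177.0, 92.4]
ft_force: [0.1, -0.3, 0.4]
t 11.35 pos [483.5 177.1  92.5] toolx deg 183.8 F [ 0.1 -0.2  0.8] op 0.25
px [196. 172.] n 260 c [628. 292.] size [63. 56.] ang 5.2 z 64.2 bgr [245. 249. 252.]
px [233. 180.] n 64 c [591. 159.] size [65. 20.] ang 21.2 z 64.5 bgr [239.5 248.  252. ]
t 11.4 pos [483.7 177.1  92.4] toolx deg 183.78 F [-0.3  0.7  0. ] op 0.25
```

View pics/s3c.png

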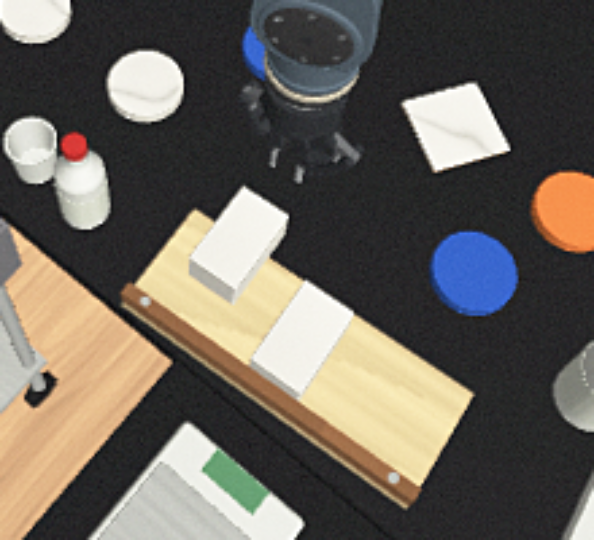

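Block 2 has toppled onto the board and lies on its side, and block 1 is against the stop. Now I slide block 2 home. Expected final TCP x is about 560.

```bash
python3 -m jog '[0.25,0,0,0.015,0, 0.25,0,0,0.02,0, 0.25,0,0,0.01,0, 0.25,-0.008,0,0,0, 0.25,-0.008,0,0,0]' | sed -n '2p;4p'
python3 -m jog '[0.25,-0.006,0,0,0, 0.25,-0.006,0,0,0, 0.25,-0.006,0,0,0, 0.25,-0.006,0,0,0, 0.25,-0.006,0,0,0]' | sed -n '2p;4p'
python3 -m jog '[0.25,-0.006,0,0,0, 0.25,-0.006,0,0,0, 0.25,-0.004,0,0,0, 0.25,-0.004,0,0,0, 0.25,-0.002,0,0,0]' | sed -n '2p;4p'
python3 -m jog '[0.25,-0.002,0,0,0, 0.25,-0.002,0,0,0, 0.25,-0.002,0,0,0, 0.25,-0.001,0,0,0, 0.25,0,0,0,0]' | sed -n '2p;4p'
```

```text
position: [499.8, 178.1, 47.6]
ft_force: [0.7, -0.2, 1.0]
position: [528.7, 179.9, 47.4]
ft_force: [-3.2, 0.5, 3.0]
position: [550.9, 181.4, 47.2]
ft_force: [-2.6, -0.1, 3.6]
position: [557.9, 181.9, 47.3]
ft_force: [-0.7, -0.8, 0.5]
```

```bash
python3 -m jog '[0.25,-0.0015,0,0,0, 0.25,-0.0015,0,0,0, 0.25,-0.001,0,0,0, 0.25,-0.001,0,0,0, 0.25,0,0,0,0]' | sed -n '2p;4p'
```

```text
position: [560.2, 182.0, 47.3]
ft_force: [-10.6, -0.8, 8.7]
```

```bash
python3 -m jog '[0.25,0.005,0,0,0, 0.25,0.03,0,0,0, 0.25,0.03,0,-0.02,0, 0.25,0.03,0,-0.04,0, 0.55,0.03,0,-0.01,3.8]' | sed -n '2p;4p'
python3 - <<'E'
from h import *
p,d=shot('top','t4');st();to(405,-195,80)
discs('top',d,p,55,75,(510,690),(120,450));discs('top',d,p)
P=pts('top',d);X,Y,Z=P[...,0],P[...,1],P[...,2]
m=(Z<-40)&(Z>-52)&(X>690)&(X<1020);print('rim y',np.percentile(Y[m],[1,5,50,95,99]))
E
```

```text
position: [438.6, 174.5, 120.3]
ft_force: [0.7, 1.4, 1.7]
t 14.45 pos [433.8 173.5 120.2] toolx deg 179.64 F [-5.5 -0.5  0.1] op 0.49
to (405, -195, 80) tool mm [  26.6 -368.7   39.9]
px [227. 174.] n 408 c [619. 186.] size [97. 56.] ang 4.2 z 64.6 bgr [244. 249. 252.]
px [197. 177.] n 427 c [611. 291.] size [97. 57.] ang 3.4 z 64.7 bgr [244. 249. 252.]
px [240. 179.] n 321 c [614. 155.] size [114.  68.] ang 4.4 z 15.8 bgr [166. 229. 249.]
px [183. 183.] n 1264 c [601. 334.] size [115. 233.] ang 4.0 z 15.6 bgr [170. 232. 250.]
px [359. 182.] n 411 c [ 586. -294.] size [85. 84.] ang 5.2 z 17.9 bgr [241. 247. 250.]
px [333. 212.] n 410 c [ 481. -195.] size [81. 85.] ang 89.3 z 17.7 bgr [243. 248. 251.]
px [286. 214.] n 409 c [476. -26.] size [84. 81.] ang 88.8 z 18.0 bgr [244. 249. 252.]
px [377. 215.] n 425 c [ 466. -354.] size [84. 85.] ang 74.5 z 18.0 bgr [242. 247. 251.]
px [175. 229.] n 425 c [430. 379.] size [84. 83.] ang 64.6 z 17.8 bgr [233. 118.  60.]
px [265. 252.] n 333 c [342.  53.] size [84. 65.] ang 29.0 z 18.1 bgr [232. 117.  58.]
px [329. 255.] n 422 c [ 325. -174.] size [84. 83.] ang 40.3 z 17.5 bgr [ 48.  51. 243.]
px [164. 265.] n 363 c [301. 415.] size [70. 82.] ang 90.0 z 18.3 bgr [ 47. 158. 254.]
px [378. 266.] n 121 c [ 288. -355.] size [80. 56.] ang 74.9 z 12.2 bgr [245. 249. 252.]
px [198. 270.] n 89 c [286. 295.] size [56. 50.] ang 51.6 z 12.1 bgr [247. 251. 253.]
rim y [-376.45656541 -375.22028278 -239.60654548  -46.44929472  -45.86307708]
```

Both blocks are home; the bin spans y of about -376 to -46. Next is disc B at (481,-195).

```bash
python3 -m jog '[0.55,0.003,-0.045,0,0, 0.55,0.003,-0.045,0,0, 0.55,0.003,-0.045,0,0, 0.55,0.003,-0.045,0,0, 0.55,0.003,-0.045,0,0]' | sed -n '2p;4p'
python3 -m jog '[0.55,0.003,-0.045,0.005,0, 0.55,0.003,-0.045,0.01,0, 0.55,0.003,-0.045,0.015,0, 0.55,0.002,-0.01,0.02,0, 0.55,0,0,0,0]' | sed -n '2p;4p'
python3 - <<'E'
from h import *
st();to(408,-195,22)
E
```

```text
position: [423.0, -52.9, 117.6]
ft_force: [1.2, 0.2, -0.2]
position: [410.5, -197.5, 65.5]
ft_force: [-0.6, -0.8, 0.3]
t 15.45 pos [ 410.5 -197.5   65.5] toolx deg 179.8 F [-0.6 -0.8  0.3] op 0.55
to (408, -195, 22) tool mm [ 2.4  2.5 43.5]
```

```bash
python3 -m jog '[0.55,0.002,0.002,0.02,0, 0.55,0,0,0.015,0, 0.55,0,0,0.006,0, 0.55,-0.005,0,0,0, 0.55,-0.01,0,0,0]' | sed -n '2p;4p'
python3 -m jog '[0.55,-0.01,0,0,0, 0.55,-0.01,0,0,0, 0.55,-0.012,0,0,0, 0.55,-0.012,0,0,0, 0.55,-0.012,0,0,0]' | sed -n '2p;4p'
python3 -m jog '[0.55,-0.012,0,0,0, 0.55,-0.012,0,0,0, 0.55,-0.012,0,0,0, 0.55,-0.012,0,0,0, 0.55,-0.012,0,0,0]' | sed -n '2p;4p'
python3 -m jog '[0.55,-0.012,0,0,0, 0.55,-0.012,0,0,0, 0.55,-0.012,0,0,0, 0.55,-0.012,0,0,0, 0.55,-0.012,0,0,0]' | sed -n '2p;4p'
python3 - <<'E'
from h import *
p,d=shot('scene','s4');st()
cv2.imwrite('pics/s4c.png',p[100:380,60:400])
E
```

```text
position: [425.4, -193.8, 27.1]
ft_force: [0.8, -0.1, 0.7]
position: [481.7, -194.1, 26.4]
ft_force: [-2.0, 0.1, 2.4]
position: [541.7, -194.1, 26.3]
ft_force: [-1.8, -0.6, 2.3]
position: [601.6, -194.1, 26.3]
ft_force: [-2.2, 0.3, 2.4]
t 17.5 pos [ 603.8 -194.2   26.4] toolx deg 180.01 F [ 1.3  0.1 -0.2] op 0.55
```

View pics/s4c.png

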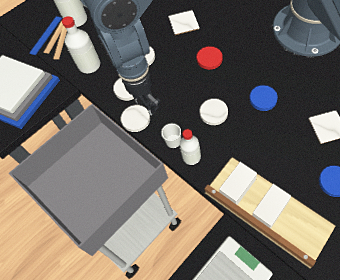

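The disc is held in the fork at (135,118) in the crop, close to the edge. I keep pushing it.

```bash
python3 -m jog '[0.55,-0.01,0,0,0, 0.55,-0.01,0,0,0, 0.55,-0.01,0,0,0, 0.55,-0.01,0,0,0, 0.55,-0.01,0,0,0]' | sed -n '2p;4p'
python3 -m jog '[0.55,-0.01,0,0,0, 0.55,-0.01,0,0,0, 0.55,-0.01,0,0,0, 0.55,0,0,0,0, 0.55,0,0,0,0]' | sed -n '2p;4p'
python3 -m jog '[0.55,0.03,0,0,0, 0.55,0.03,0,-0.02,0, 0.55,0.04,0,-0.03,0, 0.55,0.04,0,-0.01,0, 0.55,0.04,0,0,0]' | sed -n '2p;4p'
cat >> h.py <<'E'
def bin_(d,p): # things in the bin
    P=pts('top',d);X,Y,Z=P[...,0],P[...,1],P[...,2]
    m=((X>690)&(X<1010)&(Y>-376)&(Y<-46)&(p.min(2)>200)).astype(np.uint8)
    k,l,s,c=cv2.connectedComponentsWithStats(m)
    for i in range(1,k):
        if s[i,4]>40: print('bin',P[l==i].mean(0).round(),s[i,4])
E
python3 - <<'E'
from h import *
p,d=shot('top','t5');st();to(515,-294,70)
discs('top',d,p,yr=(-420,100));bin_(d,p)
E
```

```text
position: [651.5, -194.1, 26.3]
ft_force: [-2.7, -0.4, 1.5]
position: [680.8, -194.0, 26.0]
ft_force: [0.3, 0.3, -0.0]
position: [499.8, -194.3, 88.2]
ft_force: [-0.4, 0.4, -0.2]
t 19.05 pos [ 491.7 -192.9   86.6] toolx deg 179.94 F [-8.9  2.4 -1.9] op 0.55
to (515, -294, 70) tool mm [ -23.5 -101.1   16.3]
px [286. 214.] n 406 c [476. -26.] size [84. 81.] ang 88.4 z 17.8 bgr [245. 249. 252.]
px [380. 215.] n 292 c [ 461. -366.] size [57. 84.] ang 66.6 z 18.0 bgr [242. 247. 251.]
px [263. 253.] n 422 c [338.  62.] size [82. 84.] ang 43.8 z 17.8 bgr [233. 118.  59.]
bin [ 763. -195. -143.] 359
```

Run:
```python
from h import *
p,d=shot('scene','s5');st();to(515,-294,75)
discs('scene',d,p,yr=(-420,100))
```

```text
t 19.1 pos [ 494.8 -193.3   86.6] toolx deg 179.9 F [-0.4  0.3  0.2] op 0.55
to (515, -294, 75) tool mm [ -20.4 -100.7   11.4]
px [242. 124.] n 128 c [ 269. -355.] size [94. 64.] ang 66.2 z 11.3 bgr [237. 244. 245.]
px [200. 156.] n 369 c [ 476. -358.] size [88. 67.] ang 65.9 z 18.6 bgr [234. 241. 243.]
px [269. 157.] n 440 c [ 328. -174.] size [87. 84.] ang 40.8 z 18.5 bgr [ 57.  60. 222.]
px [187. 187.] n 499 c [ 587. -294.] size [84. 83.] ang 41.5 z 18.4 bgr [234. 241. 243.]
px [323. 197.] n 510 c [339.  58.] size [85. 83.] ang 0.9 z 18.5 bgr [208. 103.  58.]
px [274. 211.] n 556 c [478. -26.] size [85. 83.] ang 40.1 z 18.3 bgr [234. 241. 243.]
```

```bash
python3 -m jog '[0.55,-0.015,-0.05,0,0, 0.55,-0.014,-0.05,0,0, 0.55,0,0,0.015,0, 0.55,0,0,0.025,0, 0.55,0,0,0.02,0]' | sed -n '2p;4p'
python3 -m jog '[0.55,-0.005,0,0.002,0, 0.55,-0.01,0,0,0, 0.55,-0.01,0,0,0, 0.55,-0.01,0,0,0, 0.55,-0.01,0,0,0]' | sed -n '2p;4p'
python3 -m jog '[0.55,-0.01,0.001,0,0, 0.55,-0.01,0.001,0,0, 0.55,-0.01,0.001,0,0, 0.55,-0.01,0.001,0,0, 0.55,-0.01,0.001,0,0]' | sed -n '2p;4p'
python3 -m jog '[0.55,-0.01,0,0,0, 0.55,-0.01,0,0,0, 0.55,-0.01,0,0,0, 0.55,-0.01,0,0,0, 0.55,-0.01,0,0,0]' | sed -n '2p;4p'
python3 -m jog '[0.55,-0.01,0,0,0, 0.55,0,0,0,0, 0.55,0,0,0,0, 0.55,0.03,0,0,0, 0.55,0.03,0,-0.02,0]' | sed -n '2p;4p'
python3 -m jog '[0.55,0.03,0,-0.03,0, 0.55,0.04,0.03,-0.01,0, 0.55,0.04,0.03,0,0, 0.55,0.04,0.03,0,0, 0.55,0.03,0.03,0,0]' | sed -n '2p;4p'
python3 - <<'E'
from h import *
p,d=shot('top','t6');st()
discs('top',d,p,yr=(-420,100));bin_(d,p)
p,d=shot('scene','s6');discs('scene',d,p,yr=(-420,100))
E
```

```text
position: [528.4, -290.6, 25.3]
ft_force: [-0.2, 0.9, -0.5]
position: [575.1, -290.2, 25.3]
ft_force: [-0.6, 0.6, 1.4]
position: [624.3, -285.0, 24.4]
ft_force: [-1.5, 0.4, 2.3]
position: [674.7, -285.2, 24.2]
ft_force: [-0.0, -0.0, -0.4]
position: [621.1, -284.1, 41.4]
ft_force: [-0.6, -0.1, 0.7]
position: [441.2, -164.6, 84.2]
ft_force: [0.4, 0.5, 0.7]
t 22.15 pos [ 435.2 -160.4   83.4] toolx deg 179.98 F [-8.4  4.5 -0.6] op 0.55
px [286. 214.] n 407 c [476. -24.] size [80. 81.] ang 88.4 z 17.7 bgr [244. 248. 251.]
px [378. 215.] n 375 c [ 462. -360.] size [70. 90.] ang 71.1 z 17.4 bgr [241. 247. 250.]
px [264. 253.] n 416 c [339.  59.] size [80. 83.] ang 88.6 z 17.8 bgr [232. 116.  58.]
px [376. 267.] n 89 c [ 279. -343.] size [55. 54.] ang 88.6 z 12.5 bgr [244. 249. 252.]
bin [ 767. -238. -143.] 710
px [201. 155.] n 433 c [ 468. -355.] size [85. 84.] ang 47.6 z 18.3 bgr [234. 241. 243.]
px [271. 156.] n 351 c [ 321. -172.] size [88. 70.] ang 63.4 z 18.2 bgr [ 58.  60. 223.]
px [323. 197.] n 517 c [340.  59.] size [82. 85.] ang 89.3 z 18.3 bgr [208. 103.  57.]
px [274. 211.] n 554 c [477. -26.] size [86. 83.] ang 40.1 z 18.2 bgr [234. 241. 243.]
```

```bash
python3 -m jog '[0.55,0,0,0,-7, 0.55,0,0,0,-7, 0.55,0,0,0,-7, 0.55,0.022,-0.039,0,0, 0.55,0.022,-0.039,0,0]' | sed -n '2p;4p'
python3 -m jog '[0.55,0.022,-0.039,0,0, 0.55,0.022,-0.039,0,0, 0.55,0.022,-0.039,0,0, 0.55,0,0,0,0, 0.55,0,0,0,0]' | sed -n '2p;4p'
python3 - <<'E'
from h import *
st();to(401,-381,22)
E
```

```text
position: [431.7, -255.0, 84.5]
ft_force: [0.7, -0.3, -0.1]
position: [411.0, -388.4, 83.9]
ft_force: [-0.2, 0.8, -0.3]
t 23.2 pos [ 411.  -388.4   83.9] toolx deg 200.85 F [-0.2  0.8 -0.3] op 0.55
to (401, -381, 22) tool mm [ 6.7 10.4 61.9]
```

```bash
python3 -m jog '[0.55,0.007,0.01,0.01,0, 0.55,0,0,0.03,0, 0.55,0,0,0.02,0, 0.55,-0.002,0,0,0, 0.55,-0.01,0,0,0]' | sed -n '2p;4p'
python3 -m jog '[0.55,-0.01,0,0,0, 0.55,-0.01,0,0,0, 0.55,-0.012,0,0,0, 0.55,-0.012,0,0,0, 0.55,-0.012,0,0,0]' | sed -n '2p;4p'
python3 -m jog '[0.55,-0.012,0,0,0, 0.55,-0.012,0,0,0, 0.55,-0.012,0,0,0, 0.55,-0.012,0,0,0, 0.55,-0.012,0,0,0]' | sed -n '2p;4p'
python3 -m jog '[0.55,-0.012,0,0,0, 0.55,-0.012,0,0,0, 0.55,-0.012,0,0,0, 0.55,-0.012,0,0,0, 0.55,-0.012,0,0,0]' | sed -n '2p;4p'
python3 - <<'E'
from h import *
p,d=shot('scene','s7');st();discs('scene',d,p,yr=(-420,100))
E
```

```text
position: [412.5, -375.2, 24.5]
ft_force: [-0.0, 0.7, -0.1]
position: [465.9, -355.7, 24.5]
ft_force: [-3.2, -2.5, 2.4]
position: [521.7, -334.1, 24.1]
ft_force: [-3.0, -0.9, 2.8]
position: [577.8, -312.6, 24.1]
ft_force: [-2.7, -0.9, 3.4]
t 25.25 pos [ 579.7 -312.    24.2] toolx deg 201.05 F [2.6 0.  0.4] op 0.55
px [242. 124.] n 127 c [ 267. -350.] size [94. 69.] ang 47.6 z 11.4 bgr [237. 243. 245.]
px [269. 157.] n 441 c [ 328. -174.] size [84. 84.] ang 40.7 z 18.4 bgr [ 57.  60. 222.]
px [180. 193.] n 548 c [ 616. -296.] size [97. 87.] ang 14.3 z 18.2 bgr [233. 241. 243.]
px [323. 197.] n 520 c [338.  58.] size [85. 82.] ang 3.0 z 18.1 bgr [208. 103.  57.]
px [274. 211.] n 557 c [477. -26.] size [85. 83.] ang 41.3 z 18.2 bgr [234. 241. 243.]
```

```bash
python3 -m jog '[0.55,-0.012,0,0,0, 0.55,-0.012,0,0,0, 0.55,-0.012,0,0,0, 0.55,-0.012,0,0,0, 0.55,-0.01,0,0,0]' | sed -n '2p;4p'
python3 -m jog '[0.55,-0.01,0,0,0, 0.55,-0.01,0,0,0, 0.55,-0.01,0,0,0, 0.55,-0.01,0,0,0, 0.55,0,0,0,0]' | sed -n '2p;4p'
python3 -m jog '[0.55,0.03,0,0,0, 0.55,0.03,0,-0.02,0, 0.55,0.04,0,-0.03,0, 0.55,0.04,0,-0.03,0, 0.55,0.04,0,0,0]' | sed -n '2p;4p'
python3 -m jog '[0.55,0,0,0,-8, 0.55,0,0,0,-8, 0.55,0,0,0,-8, 0.55,0,0,0,-8, 0.55,0,0,0,-8]' | sed -n '2p;4p'
python3 -m jog '[0.55,0,0,0,-8, 0.55,0,0,0,-8, 0.55,0,0,0,-8, 0.55,0,0,0,-5, 0.55,0,0,0,0]' | sed -n '2p;4p'
python3 - <<'E'
from h import *
p,d=shot('top','t7');st();bin_(d,p);discs('top',d,p,yr=(-420,100));to(477,48,80)
E
```

```text
position: [632.1, -291.7, 24.0]
ft_force: [-1.1, -0.4, 0.9]
position: [669.9, -277.3, 24.1]
ft_force: [0.3, 0.6, 0.1]
position: [500.8, -344.0, 108.2]
ft_force: [0.3, -1.6, -0.7]
position: [500.1, -342.4, 104.3]
ft_force: [-0.4, -0.3, -0.1]
position: [500.2, -342.4, 104.2]
ft_force: [-0.2, -0.8, 0.1]
t 27.8 pos [ 500.2 -342.4  104.2] toolx deg 269.87 F [ 0.7 -0.  -0. ] op 0.55
bin [ 762. -239. -135.] 804
px [286. 214.] n 410 c [476. -25.] size [83. 81.] ang 88.8 z 17.5 bgr [246. 250. 252.]
px [263. 253.] n 407 c [339.  59.] size [79. 83.] ang 88.6 z 18.1 bgr [235. 120.  59.]
px [331. 251.] n 257 c [ 339. -185.] size [84. 51.] ang 51.7 z 17.8 bgr [ 49.  52. 245.]
to (477, 48, 80) tool mm [-390.3   24.1   24.2]
```

```bash
python3 -m jog '[0.55,-0.044,0.003,0,0, 0.55,-0.044,0.003,0,0, 0.55,-0.044,0.003,0,0, 0.55,-0.044,0.003,0,0, 0.55,-0.044,0.003,0,0]' | sed -n '2p;4p'
python3 -m jog '[0.55,-0.044,0.003,0,0, 0.55,-0.044,0.003,0,0, 0.55,-0.044,0.003,0,0, 0.55,-0.04,0,0,0, 0.55,0,0,0,0]' | sed -n '2p;4p'
python3 - <<'E'
from h import *
p,d=shot('scene','s8');st();discs('scene',d,p,yr=(-420,100));to(477,48,22)
E
```

```text
position: [485.0, -120.8, 104.3]
ft_force: [0.7, 0.1, 0.0]
position: [476.3, 53.5, 104.4]
ft_force: [0.1, -0.6, 0.0]
t 28.85 pos [476.3  51.6 104.3] toolx deg 270.07 F [ 0.  -0.6 -0. ] op 0.55
px [241. 124.] n 123 c [ 271. -359.] size [87. 61.] ang 54.6 z 11.3 bgr [237. 244. 245.]
px [266. 159.] n 288 c [ 342. -179.] size [88. 55.] ang 69.7 z 18.6 bgr [ 58.  60. 223.]
px [323. 197.] n 515 c [340.  59.] size [88. 82.] ang 6.1 z 18.0 bgr [208. 103.  57.]
px [271. 211.] n 416 c [482. -30.] size [86. 71.] ang 46.1 z 18.2 bgr [234. 242. 243.]
to (477, 48, 22) tool mm [ 3.7 -0.6 82.3]
```

```bash
python3 -m jog '[0.55,0,0,0.03,0, 0.55,0,0,0.03,0, 0.55,0,0,0.02,0, 0.55,0,0,0,0, 0.55,0.01,0,0,0]' | sed -n '2p;4p'
python3 -m jog '[0.55,0.01,0,0,0, 0.55,0.01,0,0,0, 0.55,0.012,0,0,0, 0.55,0.012,0,0,0, 0.55,0.012,0,0,0]' | sed -n '2p;4p'
python3 -m jog '[0.55,0.012,0,0,0, 0.55,0.012,0,0,0, 0.55,0.012,0,0,0, 0.55,0.012,0,0,0, 0.55,0.012,0,0,0]' | sed -n '2p;4p'
python3 -m jog '[0.55,0.012,0,0,0, 0.55,0.012,0,0,0, 0.55,0.012,0,0,0, 0.55,0.012,0,0,0, 0.55,0.006,0,0,0]' | sed -n '2p;4p'
python3 -m jog '[0.55,-0.02,0,0,0, 0.55,-0.03,0,0,0, 0.55,0,0,-0.03,0, 0.55,0,0,-0.03,8, 0.55,0,0,0,8]' | sed -n '2p;4p'
python3 -m jog '[0.55,0,0,0,8, 0.55,0,0,0,8, 0.55,0,0,0,8, 0.55,0,0,0,8, 0.55,0,0,0,8]' | sed -n '2p;4p'
python3 -m jog '[0.55,0,0,0,8, 0.55,0,0,0,8, 0.55,0,0,0,8, 0.55,0,0,0,8, 0.55,0,0,0,2]' | sed -n '2p;4p'
python3 - <<'E'
from h import *
p,d=shot('scene','s9');st();discs('scene',d,p,yr=(-420,100));to(405,-175,80)
p,d=shot('top','t9');discs('top',d,p,yr=(-420,100),xr=(400,700))
E
```

```text
position: [476.5, 39.1, 24.4]
ft_force: [0.2, -0.6, 0.4]
position: [476.6, -17.4, 24.5]
ft_force: [-0.5, 2.9, 2.5]
position: [476.3, -77.4, 24.1]
ft_force: [-0.0, 2.5, 1.5]
position: [476.3, -131.7, 24.1]
ft_force: [1.0, 1.5, 1.6]
position: [478.4, -80.8, 87.3]
ft_force: [1.3, -0.6, -0.3]
position: [476.2, -80.8, 84.0]
ft_force: [0.1, -0.1, -0.1]
position: [476.2, -80.8, 83.9]
ft_force: [-0.3, 1.0, -0.5]
t 32.4 pos [476.2 -80.7  84. ] toolx deg 179.74 F [ 1.2  0.4 -0.3] op 0.55
px [275. 157.] n 200 c [ 311. -159.] size [86. 40.] ang 45.3 z 18.6 bgr [ 57.  60. 223.]
px [237. 185.] n 454 c [ 480. -181.] size [88. 77.] ang 68.7 z 18.2 bgr [234. 241. 243.]
px [323. 197.] n 517 c [338.  59.] size [83. 84.] ang 89.0 z 18.4 bgr [208. 103.  58.]
to (405, -175, 80) tool mm [ 70.8 -94.6   4.1]
px [336. 214.] n 91 c [ 471. -207.] size [22. 74.] ang 80.0 z 17.3 bgr [245. 250. 253.]
```

Disc A is now at about (477,-180). I go behind it and push it off the edge.

```bash
python3 -m jog '[0.55,0.035,0,0,0, 0.55,0.035,-0.02,0,0, 0.55,0,-0.04,0,0, 0.55,0,-0.039,0.01,0, 0.55,0,0,0.02,0]' | sed -n '2p;4p'
python3 -m jog '[0.55,0,0,0.03,0, 0.55,-0.005,0,0,0, 0.55,-0.01,0,0,0, 0.55,-0.01,0,0,0, 0.55,-0.012,0,0,0]' | sed -n '2p;4p'
python3 -m jog '[0.55,-0.012,0,0,0, 0.55,-0.012,0,0,0, 0.55,-0.012,0,0,0, 0.55,-0.012,0,0,0, 0.55,-0.012,0,0,0]' | sed -n '2p;4p'
python3 -m jog '[0.55,-0.012,0,0,0, 0.55,-0.012,0,0,0, 0.55,-0.012,0,0,0, 0.55,-0.012,0,0,0, 0.55,-0.012,0,0,0]' | sed -n '2p;4p'
python3 -m jog '[0.55,-0.012,0,0,0, 0.55,-0.012,0,0,0, 0.55,-0.012,0,0,0, 0.55,-0.012,0,0,0, 0.55,-0.01,0,0,0]' | sed -n '2p;4p'
python3 -m jog '[0.55,-0.01,0,0,0, 0.55,-0.01,0,0,0, 0.55,-0.01,0,0,0, 0.55,-0.01,0,0,0, 0.55,-0.01,0,0,0]' | sed -n '2p;4p'
python3 - <<'E'
from h import *
p,d=shot('scene','s10');st();discs('scene',d,p,yr=(-420,100))
E
```

```text
position: [407.9, -183.8, 55.2]
ft_force: [0.6, -0.4, -0.3]
position: [445.2, -179.5, 25.3]
ft_force: [0.8, -0.5, 0.5]
position: [504.3, -179.3, 24.1]
ft_force: [-2.8, -1.0, 2.5]
position: [564.3, -179.4, 24.1]
ft_force: [-2.2, 0.6, 2.1]
position: [622.5, -179.4, 24.1]
ft_force: [-1.9, 0.3, 2.9]
position: [672.4, -179.4, 24.1]
ft_force: [0.4, -0.7, -0.6]
t 35.5 pos [ 674.1 -179.4   24.1] toolx deg 180.01 F [ 0.7 -0.3  0.6] op 0.55
px [241. 124.] n 166 c [ 269. -356.] size [88. 78.] ang 58.8 z 11.5 bgr [237. 243. 245.]
px [269. 157.] n 436 c [ 327. -176.] size [86. 85.] ang 73.9 z 18.5 bgr [ 57.  60. 222.]
px [323. 197.] n 512 c [339.  59.] size [85. 82.] ang 0.1 z 18.3 bgr [208. 103.  57.]
```

```bash
python3 -m jog '[0.55,0,0,0,0, 0.55,0.03,0,0,0, 0.55,0.04,0,-0.03,0, 0.55,0.045,0,-0.04,0, 0.55,0.045,0,-0.04,0]' | sed -n '2p;4p'
python3 -m jog '[0.55,0.045,0,-0.02,0, 0.55,0.045,0,0,0, 0.55,0.03,0,0,0, 0.55,0,0,0,0, 0.55,0,0,0,0]' | sed -n '2p;4p'
python3 - <<'E'
from h import *
a,_=shot('scene','s11');b,_=shot('top','t11');st()
cv2.imwrite('pics/fin.png',np.hstack([cv2.resize(a[90:390,60:440],(400,316)),cv2.resize(b[60:290,130:440],(400,316))]))
E
```

```text
position: [524.4, -179.1, 121.0]
ft_force: [-0.2, 0.2, 1.3]
position: [406.5, -179.5, 141.1]
ft_force: [1.3, -0.6, 0.4]
t 36.6 pos [ 407.6 -179.6  140.8] toolx deg 179.99 F [-0.3 -0.6 -0.2] op 0.55
```

View pics/fin.png

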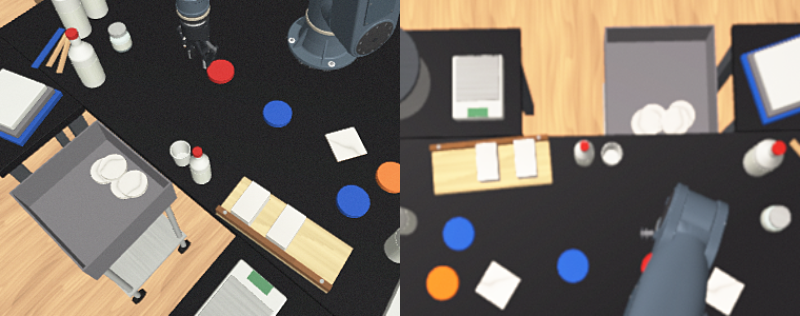

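All four discs are in the bin, at (90–150, 160–195) on the left side. Both blocks lie against the stop, and nothing else has been disturbed.

```bash
python3 -c "
from plant import manip
print(manip.finish_job())"
```

```text
the job is handed in; nothing more can be done
None
```

I handed the job in at about 37 s. Both blocks lie on the board with their ends against the back stop, all four white discs are in the bin, and nothing else was moved.

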